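Set the blue polariser to 60 degrees

ROBOT

A 6-joint arm with a two-finger parallel gripper is mounted at the origin on the work surface. World frame = base frame: x ahead of the robot, y to its left, z up, the work surface at z = 0. Lengths are in mm, angles in rad, forces in N, time in s.
With the tool pointing down it reaches from about 400 to 825 mm from the base axis. Payload 7 kg.
Tool frame: the origin (TCP) lies at the very end of the fingers, on their centre line; the grasp point (between the pads) lies 19 mm behind it; z points along the fingers, y is the line along which they close (so a half turn about z gives the same grasp; the last joint's range is limited). The gripper opens to 88 mm and grips with 3 to 60 N. Pads are 19 mm wide; open, the fingers measure 130 mm over their backs; the gripper's body (78 mm by 193 mm) begins 47 mm behind the grasp point.
Start: joints at [1.535, 0.359, 0.012, 0, -1.224, -0.288], TCP at [214.774, 639.896, 226.561] pointing down, gripper open.
Joint ranges: [-3.07, 3.07], [-1.43, 2.12], [-1.02, 1.25], [-3.03, 1.67], [-3.05, -0], [-3.03, 3.03]. Speed limits (rad/s): [2.39, 2.39, 3.01, 3.14, 3.14, 3.14].

INTERFACE

Orientations are given as a unit quaternion [x, y, z, w].
In Python, from plant import bot gives the robot as it stands. Calls block until the motion is done:
- bot.move_ptp(position, orientation): joint-space move of the TCP to a pose.
- bot.line_to(position, velocity=150, ori=None): straight line of the TCP; ori=None keeps the orientation; velocity is the mean speed in mm/s.
- bot.move_joints(angles): joint-space move.
- bot.move_gripper(opening, force=None): finger opening in mm; force is the grip in N (None keeps the last); returns when the fingers have stopped.
- bot.pause(seconds).
- bot.solve_ik(position, orientation): joint angles nearest the present ones, or None.
- bot.read_state(): the state.
- bot.camera(name): name is "scene" or "top" or "wrist"; returns the picture (420x560x3 uint8, red, green, blue); there is no depth.
- bot.get_calibration(name): a dict with "fx", "fy", "cx", "cy" (pixels), "view" (4x4, takes a point from world to camera coordinates); the wrist camera has in their place "T_tool_cam" (4x4, takes a point from camera to tool coordinates, whose origin is the TCP and whose axes are the flange's). Camera axes: x right, y up, looking along -z (the intrinsics and any distortion apply to the point x, -y, -z); pixel columns grow to the right and rows downward; lengths in mm; the calibration is good to about 2 mm. A picture is of the moment at which its call begins: read the wrist's pose just before it. get_calibration takes no time and is no camera call.
A pose or a line that the arm cannot do raises bot.Unreachable and nothing moves.
- bot.close_job(): hands the job in; it is judged then, once.
The state is a dict: "t": time; "joint_pos": joint angles; "qvel": joint speeds; "tau": joint torques, N m; "tcp_pos": TCP position; "eef_rot": TCP orientation; "contact_force": force on the tool from outside, world axes, zero at the start; "moment": the same for the moment, N m; "width": finger opening in mm; "finger_force": force on a finger pad.
Only numpy, scipy, OpenCV 4.12 (cv2) and the standard library are available. Lean on these libraries where they do the work, as an engineer would, in place of code of your own. Each camera call takes 0.05 s, during which the arm holds its last target. There are 200 camera calls.

TASK

Turn the polariser mount with the blue grip until its scale reads 60 degrees, that is, until the green bar on its dial stands at the white index line on its black foot. Leave the mount with the orange grip at the setting it has, and let go at the end.

Things in the scene. Friction and masses are not known exactly. Their poses are not given: they have to be found in the camera images.
- blue_dial_grip (a point): Mount with BLUE grip: point on its turning axis, 59 mm above the table, midway between two upright blue lugs. Lugs: 40 mm long, 6 thick, parallel, 38 mm over their outer flat faces, rising from the dial to 72 mm above the table; grip both at once from above. Axes turn with the dial: z up, x along the lugs and out through the red zero bar, y across the lugs (fingers close along y).
- blue_dial (a joint): Scale reading at the index, rad: 0 red bar at the index, 1.047 (60 deg) green, 2.094 purple; stops at 0 and 2.094. Turning the dial counter-clockwise seen from above raises it by the angle turned. Bars fan clockwise from red by green to purple, black ones every 10 deg. Starts at 2 to 37 deg; light friction (0.12 N m), stays where left. Index: white line on the foot's black rim just outside the dial.
- amber_dial_grip (a point): The same point, with the same axes, of the second mount, alike in all but its ORANGE grip; not to be turned. Either mount may stand on the left or the right. Each has a black round foot, 150 mm across, 30 high, fixed in place, that carries a white turning dial 118 mm across, its top 36 mm above the table, with the lugs in its middle.
- amber_dial_zero (a point): Outer part of the red zero bar on the orange mount's dial, 54 mm from its axis along the dial's x, 36 mm above the table: it shows how that dial stands.
Mind the look-alikes: they are no part of the job. What is shaped like the part that bears blue_dial_grip but pink or yellow is not meant.

How it is judged:
By the outcome, as a careful person would: the job done as asked, in the order asked, and still so for the second after the job is handed in, with the robot touching nothing.
It also fails if it takes over 29 s, if anything falls off the work surface, if the arm or the gripper's body presses on something with over 40 N, if the wrist force passes 120 N, or if a joint passes its speed limit or range.

## Working session

There is one attempt and no reset: what is moved stays moved. The work goes in short steps, each a Python script; the robot and the scene stay as the last script left them, time stands still between calls to the robot, and variables do not carry over. Pictures are saved under pics/ and viewed, at most 10 in all, crops included, and the job is handed in when it is done.

```bash
mkdir -p pics; ls
python3 - <<'E'
from plant import bot
import cv2,numpy as np
for n in("top","scene"):
    im=bot.camera(n); cv2.imwrite(f"pics/{n}0.png",im[:,:,::-1]); 
for n in("top","scene","wrist"): print(n,bot.get_calibration(n))
E
```

```text
pics
top {'fx': 437.21552871002217, 'fy': 437.21552871002217, 'cx': 278.0881783844943, 'cy': 206.59592201288672, 'view': array([[ 1.31189351e-02, -9.99864952e-01,  9.89800652e-03,
         9.24213202e+01],
       [ 9.94351510e-01,  1.40879852e-02,  1.05197927e-01,
        -4.65091233e+02],
       [-1.05323164e-01,  8.46201295e-03,  9.94402044e-01,
        -1.09533677e+03],
       [ 0.00000000e+00,  0.00000000e+00,  0.00000000e+00,
         1.00000000e+00]])}
scene {'fx': 401.8533844705383, 'fy': 401.8533844705383, 'cx': 278.2794281265239, 'cy': 206.3430145027712, 'view': array([[-4.64946495e-01,  8.85241678e-01, -1.31121349e-02,
         1.36994412e+02],
       [-7.65486283e-01, -3.94519446e-01,  5.08316001e-01,
         3.56478478e+02],
       [ 4.44809518e-01,  2.46376902e-01,  8.61070795e-01,
        -1.24900323e+03],
       [ 0.00000000e+00,  0.00000000e+00,  0.00000000e+00,
         1.00000000e+00]])}
wrist {'fx': 356.42931772166673, 'fy': 356.42931772166673, 'cx': 281.49495501254415, 'cy': 205.35998658643877, 'T_tool_cam': array([[-3.99702112e-04,  9.62566274e-01,  2.71046139e-01,
         7.32083421e+01],
       [ 9.99999849e-01,  4.87316939e-04, -2.55944610e-04,
        -3.46882106e-01],
       [-3.78449024e-04,  2.71045995e-01, -9.62566323e-01,
        -1.57615867e+02],
       [ 0.00000000e+00,  0.00000000e+00,  0.00000000e+00,
         1.00000000e+00]])}
```

View pics/top0.png

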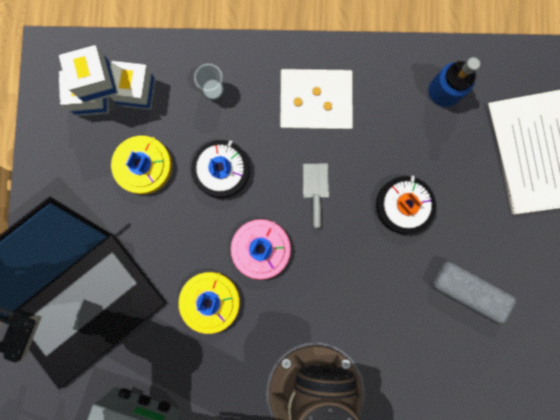

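View pics/scene0.png

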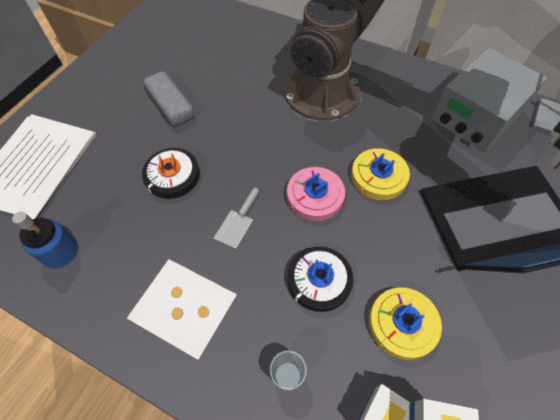

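The black-footed, white-dial candidates are blue at top (221,169) / scene (320,277) and orange at top (406,205) / scene (170,172). The look-alikes are yellow at top (141,164) and (209,302), and pink at top (261,249). The one with blue lugs on a white dial and black foot fits the description. I'll confirm that in one crop and triangulate it.

```bash
cat > h.py <<'E'
from plant import bot
import cv2,numpy as np
from scipy.spatial.transform import Rotation as R
def campose(n):
    """camera->world 4x4 and intrinsics; for wrist, from present pose"""
    c=bot.get_calibration(n)
    if n!="wrist": return np.linalg.inv(c["view"]),c
    s=bot.read_state(); T=np.eye(4); T[:3,:3]=R.from_quat(s["eef_rot"]).as_matrix(); T[:3,3]=s["tcp_pos"]
    return T@c["T_tool_cam"],c
def ray(uv,T,c):
    d=T[:3,:3]@np.array([(uv[0]-c["cx"])/c["fx"],-(uv[1]-c["cy"])/c["fy"],-1.]); return T[:3,3],d
def onz(uv,T,c,z):
    o,d=ray(uv,T,c); return o+d*(z-o[2])/d[2]
def px(p,T,c):
    q=np.linalg.inv(T)@np.append(p,1); return np.array([c["cx"]+c["fx"]*q[0]/-q[2],c["cy"]-c["fy"]*q[1]/-q[2]])
E
python3 - <<'E'
from h import *
crops=[]
for n,b,o in(("top",(221,169),(406,205)),("scene",(320,277),(170,172))):
    im=cv2.imread(f"pics/{n}0.png"); T,c=campose(n); hsv=cv2.cvtColor(im,cv2.COLOR_BGR2HSV)
    for nm,g in(("blue",b),("orange",o)):
        x,y=g; w=np.zeros(im.shape[:2],np.uint8); cv2.circle(w,g,36,255,-1)
        # white dial: convex hull of bright, unsaturated pixels near centre
        m=((hsv[...,1]<60)&(hsv[...,2]>150)&(w>0)).astype(np.uint8)
        m=cv2.morphologyEx(m,cv2.MORPH_OPEN,np.ones((3,3),np.uint8))
        yy,xx=np.nonzero(m); pts=np.stack([xx,yy],1).astype(np.int32)
        e=cv2.fitEllipse(cv2.convexHull(pts)); p=onz(e[0],T,c,36)
        print(n,nm,np.round(e[0],1),np.round(e[1],1),"world",p.round(1), "reach",np.hypot(*p[:2]).round())
        crops.append(cv2.resize(im[y-40:y+40,x-40:x+40],(296,296),interpolation=cv2.INTER_CUBIC))
cv2.imwrite("pics/crop1.png",np.vstack([np.hstack(crops[:2]),np.hstack(crops[2:])]))
E
```

```text
top blue [219.3 167.5] [45.9 46.6] world [560.8 250.3  36. ] reach 614.0
top orange [407.4 203.4] [46.1 48.8] world [ 475.3 -229.8   36. ] reach 528.0
scene blue [320.4 275.6] [49.2 52.5] world [564.8 249.6  36. ] reach 617.0
scene orange [169.1 168.5] [35.4 45.2] world [ 477.2 -229.5   36. ] reach 530.0
```

View pics/crop1.png

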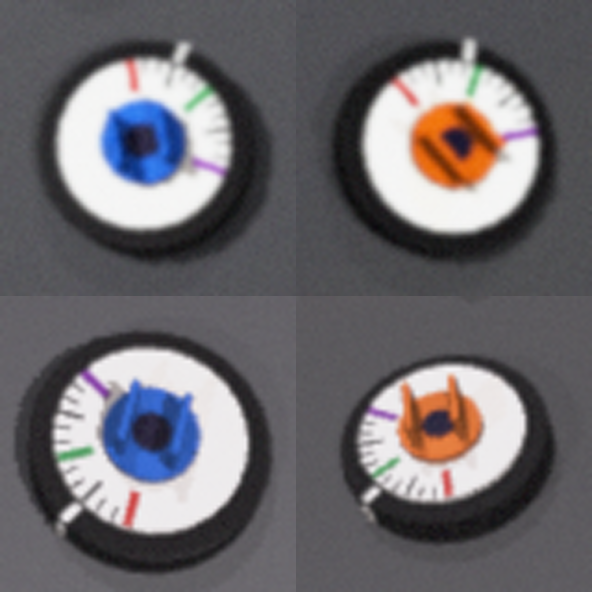

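Crop: the left column shows blue lugs on a white dial with a black foot, so this is the target. Its red bar is at crop (132,75) and the index is at (181,50), giving a reading of about 30°. The dial centre is near (562,250). Next I'll move above it, aligned, and look with the wrist camera.

```bash
cat >> h.py <<'E'
def down(yaw,flip=False):
    """tool z down, tool x at yaw (deg) in world (+180 if flip)"""
    a=np.radians(yaw+180*flip); x=np.array([np.cos(a),np.sin(a),0]); z=np.array([0,0,-1.])
    return R.from_matrix(np.stack([x,np.cross(z,x),z],1)).as_quat()
E
python3 - <<'E'
from h import *
s=bot.read_state(); print("t",s["t"],"tool x",R.from_quat(s["eef_rot"]).as_matrix()[:,0].round(2))
for f in(0,1):
    for y in(9,37):
        q=bot.solve_ik([562,250,40],down(y,f)); print(f,y,None if q is None else np.round(q,2))
f=0 if bot.solve_ik([562,250,40],down(9,0)) is not None and abs(bot.solve_ik([562,250,40],down(9,0))[5])<2.6 else 1
bot.move_ptp([562,250,150],down(9,f))
T,c=campose("wrist"); im=bot.camera("wrist"); np.save("T1.npy",T)
cv2.imwrite("pics/w1.png",im[:,:,::-1]); print("f",f,"t",bot.read_state()["t"], "centre px",px([562,250,36],T,c).round())
E
```

```text
t 0.1 tool x [ 0.95 -0.32  0.  ]
0 9 [ 0.74  0.44 -0.34  0.   -0.79  0.99]
0 37 [ 0.74  0.44 -0.34  0.   -0.79  1.48]
1 9 [ 0.74  0.44 -0.34  0.   -0.79 -2.15]
1 37 [ 0.74  0.44 -0.34  0.   -0.79 -1.66]
f 0 t 2.0583 centre px [283. 202.]
```

View pics/w1.png

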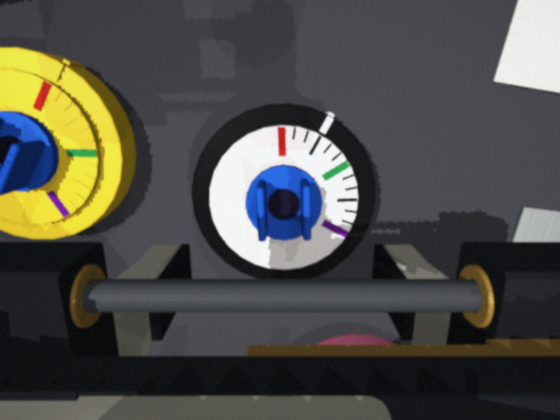

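Wrist view: the lugs at (263,210) and (306,210) are nearly aligned with the tool, red bar is at (282,140), green at (336,170), purple at (336,229), and the index at (327,124). Now I'll measure angles from these.

```bash
cat >> h.py <<'E'
def measure(im,T,c,guess,zi=30):
    """im RGB wrist. Returns centre (z36), bar angles, index angle (deg, world)"""
    hsv=cv2.cvtColor(im,cv2.COLOR_RGB2HSV); H,S,V=hsv[...,0],hsv[...,1],hsv[...,2]
    yy,xx=np.mgrid[:im.shape[0],:im.shape[1]]
    d=np.stack([(xx-c["cx"])/c["fx"],-(yy-c["cy"])/c["fy"],-np.ones(xx.shape)],-1)@T[:3,:3].T
    plane=lambda z:T[:3,3]+d*((z-T[2,3])/d[...,2])[...,None]
    P=plane(36)[...,:2]; r=np.hypot(*(P-guess[:2]).transpose(2,0,1))
    m=((S<60)&(V>150)&(r<64)).astype(np.uint8)
    n,l,st,_=cv2.connectedComponentsWithStats(m); k=1+np.argmax(st[1:,4])
    h=cv2.convexHull(np.argwhere(l==k)[:,::-1].astype(np.int32))[:,0]
    # circle fit in world on hull points
    q=P[h[:,1],h[:,0]]; A=np.c_[2*q,np.ones(len(q))]; s=np.linalg.lstsq(A,(q**2).sum(1),rcond=None)[0]
    ctr=s[:2]; rad=np.sqrt(s[2]+ctr@ctr); r=np.hypot(*(P-ctr).transpose(2,0,1)); out={"ctr":ctr,"rad":rad}
    for nm,lo,hi in(("red",-8,8),("green",45,85),("purple",130,160)):
        hh=np.where(H>172,H.astype(int)-180,H) if lo<0 else H
        b=(hh>=lo)&(hh<=hi)&(S>90)&(r>40)&(r<58)
        p=np.median(P[b],0)-ctr if b.any() else np.full(2,np.nan); out[nm]=(np.degrees(np.arctan2(p[1],p[0])),np.hypot(*p),int(b.sum()))
    Q=plane(zi)[...,:2]-ctr; rq=np.hypot(Q[...,0],Q[...,1])
    b=(S<70)&(V>130)&(rq>64)&(rq<74); p=Q[b].mean(0) if b.any() else np.full(2,np.nan)
    out["index"]=(np.degrees(np.arctan2(p[1],p[0])),np.hypot(*p),int(b.sum()))
    out["reading"]=out["red"][0]-out["index"][0]; return out
E
python3 - <<'E'
from h import *
T=np.load("T1.npy"); c=bot.get_calibration("wrist"); im=cv2.imread("pics/w1.png")[:,:,::-1].copy()
for k,v in measure(im,T,c,[562,250]).items(): print(k,np.round(v,2))
# lugs: blue pixels
E
```

```text
ctr [562.7 249.9]
rad 58.55
red [ 10.37  49.26 153.  ]
green [-49.94  48.98 140.  ]
purple [-109.81   48.9   129.  ]
index [-20.2   69.01 106.  ]
reading 30.57
```

```bash
cat > go.py <<'E'
from h import *
def turn(ctr,y0,y1):
    """grip at yaw y0, turn to y1, let go, rise and measure"""
    bot.move_ptp([*ctr,110],down(y0)); bot.line_to([*ctr,42],100)
    bot.move_gripper(30,25); s=bot.read_state(); print("width",s["width"],"F",np.round(s["contact_force"],1),"t",s["t"])
    n=max(2,int(abs(y1-y0)/8))
    for a in np.linspace(y0,y1,n+1)[1:]: bot.move_ptp([*ctr,42],down(a))
    bot.pause(.2); s=bot.read_state(); print("turned F",np.round(s["contact_force"],1),"M",np.round(s["moment"],2),"x",R.from_quat(s["eef_rot"]).as_matrix()[:2,0].round(3))
    bot.move_gripper(80); bot.line_to([*ctr,150],150); bot.pause(.3); 
    T,c=campose("wrist"); im=bot.camera("wrist"); m=measure(im,T,c,ctr)
    for k,v in m.items(): print(k,np.round(v,2))
    print("t",bot.read_state()["t"]); return im
E
python3 - <<'E'
from go import *
im=turn([562.7,249.9],10.2,39.7); cv2.imwrite("pics/w2.png",im[:,:,::-1])
E
```

```text
width 56.665304937599366 F [ 0.6 -1.5  1.6] t 3.8
turned F [-2.1 -1.6  5.3] M [-0.52  0.49 -0.04] x [0.772 0.635]
ctr [562.53 249.95]
rad 58.61
red [ 39.93  48.77 167.  ]
green [-20.61  48.7  139.  ]
purple [-80.6   48.84 132.  ]
index [-20.25  68.96 103.  ]
reading 60.19
t 6.7083
```

View pics/w2.png

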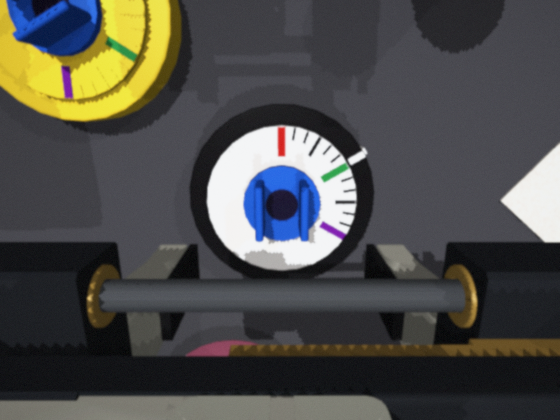

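The green bar at (336,172) now lines up with the index at (357,157). Red, green and purple together put the reading at 59.6–60.2°. The gripper is open and 78 mm or more clear, so I'm handing it in.

```bash
python3 -c "
from plant import bot
print(bot.read_state()['width'],bot.close_job())"
```

```text
the job is handed in; nothing more can be done
80.18946241471107 None
```

The blue-grip mount now reads 60° (measured 59.6–60.2°), the orange-grip mount was never touched, and the gripper was open and clear when I handed the job in, about 7 s into the 29 s limit.

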